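# Third hand at the framing jig

## Robot

A 7-joint arm with a two-finger parallel gripper is mounted at the origin on the work surface. World frame = base frame: x ahead of the robot, y to its left, z up, the work surface at z = 0. Lengths are in m, angles in degrees, forces in N, time in s.
With the tool pointing down it reaches from about 0.4 to 0.9 m from the base axis. Payload 5.6 kg.
Tool frame: the origin (TCP) lies at the very end of the fingers, on their centre line; the grasp point (between the pads) lies ctrl.grasp_offset behind it (ctrl.grasp_offset is the distance from the TCP to the grasp point, in m); z points along the fingers, y is the line along which they close (so a half turn about z gives the same grasp; the last joint's range is limited). The gripper opens to 92 mm and grips with 3 to 60 N. Pads are 20 mm wide; open, the fingers measure 128 mm over their backs; the gripper's body (75 mm by 189 mm) begins 69 mm behind the grasp point.
Start: joints at [71.276, 26.786, -0.665, 91.828, 0.344, 61.387, -3.226], TCP at [0.182, -0.624, 0.215] pointing down, gripper open.
Joint ranges: [-144.91, 144.91], [-17.63, 115.5], [-89.93, 88.59], [15.96, 139.68], [-74.01, 254.01], [8.47, 105.57], [-167.45, 167.45]. Speed limits (degrees/s): [147.25, 147.25, 180, 180, 180, 180, 180].

## Interface

Orientations are given as [roll, pitch, yaw] about the fixed x, y, z axes, in that order (R = Rz(yaw) Ry(pitch) Rx(roll)).
In Python, from rig import ctrl gives the robot as it stands.
- The arm moves only by the shell command python3 inch.py 'ROWS'. ROWS is a JSON list of rows, 1 to 20 of them, each of 7 numbers: a rotation vector rx, ry, rz in degrees, then dx, dy, dz in m, then the finger opening in m; each row shifts and turns the commanded pose from where the row before left it, along the tool's axes as they then stand; what a row does not reach is not made up. A row lasts 1/8 s, in which the tool goes at most 0.0625 m and 10.7 degrees, less where a joint would pass 70% of its speed; a pose out of reach is approached as far as the arm can. The fingers move at their own pace and stop on an object; the grip force is fixed at half the most. Time passes only in rows, so rows that do not move let the fingers close. It prints the time, the measured TCP pose, the force, the opening and the grip force at its end.
- ctrl.get_obs(): the state, without advancing time (a new reading comes with each control period).
- ctrl.capture(name): name is "scene" or "side" or "wrist"; returns a dict with "color" (480x640x3 uint8, red, green, blue), "intrinsics" (3x3 intrinsics, pixels), "k1" (the pictures are not rectified: a ray, as slopes to the right and down, at radius r is drawn at 1 + k1 r^2 times it, then the intrinsics apply), "T" (4x4, takes a point from camera to world coordinates); the wrist camera has in their place "tool_from_camera" (4x4, takes a point from camera to tool coordinates, whose origin is the TCP and whose axes are the flange's). Camera axes: x right, y down, z forward; pixel columns grow to the right and rows downward; lengths in m; the calibration is good to about 2 mm. A picture is of the moment at which its call begins: read the wrist's pose just before it. There is no depth.
- ctrl.job_done(): hands the job in; it is judged then, once.
The state is a dict: "time": time; "q": joint angles; "dq": joint speeds; "tau": joint torques, N m; "position": TCP position; "ee_rot": TCP orientation; "wrist_force": force on the tool from outside, world axes, zero at the start; "torque": the same for the moment, N m; "grip_width": finger opening in m; "grasp_force": force on a finger pad.
Only numpy, scipy, OpenCV 4.12 (cv2) and the standard library are available. Lean on these libraries where they do the work, as an engineer would, in place of code of your own. Each camera call takes 0.05 s, during which the arm holds its last target. There are 200 camera calls.

## Task

Take the wooden bar that is as long as the picture frame in the jig is wide, lay it flat on the jig's base across the open side of the frame with its ends flush with the frame's two sides, and press it squarely against both of them so that I can nail the corners. Push the sprung frame in until its pointer stands between the two steel marks of the gauge, never as far as the end stop, touching only the bar and not the frame, and hold it steady there for a few seconds; the program finishes while still gripping and pressing. Leave the other bars and things on the table where they are.

Things in the scene. Friction and masses are not known exactly. Their poses are not given: they have to be found in the camera images.
- bar: The frame bar to fit: plain pale wood, 220 long x 38 wide x 22 high, about 0.11 kg, lying flat on the grey drawing board beside a shorter (150) and a longer (290) bar of the same section: the middle one in length. Origin: centre of its underside; x along its length, y across its width, z up. Both ends and both faces are alike.
- bar_mid (a point): Centre of the 220 mm bar, 11 mm above its underside; axes as the bar.
- board: Grey drawing board 320 (x) x 300 (y) x 6 high, fixed, on which the three bars lie side by side, roughly along its x, about 95 mm apart centre to centre. Origin: centre of its underside.
- bar_short: Bystander bar 150 x 38 x 22. Origin: centre of its underside, x along its length.
- bar_long: Bystander bar 290 x 38 x 22. Origin: centre of its underside, x along its length.
- jig: Grey pressing jig fixed to the table: flat base plate 380 (x, from -160 to +220) x 300 (y), its top 16 above the table. Jig +x, away from the robot within 0.3 rad, is the way to push. An aluminium spring block stands at the +x end. On the base along its +y edge stand two upright steel marks 20 high, 16 apart (centres): the gauge. Origin: on the table under the plate.
- frame_mouth (a point): Middle of the open side of the frame's U (220 wide outside, 144 inside, top 38 above the table, level with a bar on the base), in the plane of the two 38 x 22 end faces, 27 above the table; axes as the jig (x into the frame, y along the mouth). Moves with the frame. The bar's centre is 19 mm before it (-x) when it touches both end faces.
- tub: Bystander. White tub with lid, 160 across, 152 high, 1.2 kg. Origin: underside centre or handle axis.
- glue: Bystander. White glue bottle, 52 across, 150 high. Origin: underside centre or handle axis.
- hammer: Bystander. Small hammer lying on the table. Origin: underside centre or handle axis.
- tape: Bystander. Cardboard ring 90 across, 25 high. Origin: underside centre or handle axis.
- offcut: Bystander. Wooden offcut 60 x 38 x 22. Origin: underside centre or handle axis.
- brush: Bystander. Brush lying on the table. Origin: underside centre or handle axis.
- frame (a joint): Travel of the frame along jig +x, m: 0 at rest, 0.040 on the end stop. Its spring gives 500 N per m (10 N at 0.020) and pushes it back to 0 when let go. The frame: three sides of a wooden picture frame, a U open to jig -x; sides 140 (x) x 38 x 22, back bar 220 long. A dark pointer on its +y side lies between the two steel marks at 12 to 28 mm travel.

How it is judged:
By the outcome, as a careful person would: the job done as asked, in the order asked, and still so for the second after the job is handed in, while the arm keeps its last pose, push and grip.
It also fails if it takes over 51 s, if anything falls off the work surface, if the arm or the gripper's body presses on something with over 40 N, if the wrist force passes 120 N, or if a joint passes its speed limit or range.

## Working session

There is one attempt and no reset: what is moved stays moved. The work goes in short steps, Python scripts to look and compute and a shell command to move; the robot and the scene stay as the last step left them, time stands still between calls to the robot, and variables do not carry over. Pictures are saved under pics/ and viewed, at most 10 in all, crops included, and the job is handed in when it is done.

```bash
ls; mkdir -p pics
cat > h.py <<'E'
from rig import ctrl
import numpy as np, cv2
def ray(c,px,T=None):
    T=c["T"] if T is None else T
    K=np.array(c["intrinsics"]);u=np.linalg.inv(K)@[px[0],px[1],1];d=u[:2].copy();s=d.copy()
    for _ in range(20): s=d/(1+c["k1"]*(s@s))
    T=np.array(T); return T[:3,3],T[:3,:3]@np.array([s[0],s[1],1])
def plane(c,px,z,T=None):
    o,d=ray(c,px,T); return o+d*(z-o[2])/d[2]
def proj(c,p,T=None):
    T=np.array(c["T"] if T is None else T); q=np.linalg.inv(T)@[*p,1]; s=q[:2]/q[2]
    return (np.array(c["intrinsics"])@[*(s*(1+c["k1"]*(s@s))),1])[:2]
E
python3 - <<'E'
from h import *
for n in("scene","side"):
    c=ctrl.capture(n); cv2.imwrite(f"pics/{n}.png",c["color"][:,:,::-1]); np.save(f"{n}.npy",c,allow_pickle=True); print(n,np.round(c["T"],3).tolist())
o=ctrl.get_obs();print(o,ctrl.grasp_offset)
E
```

```text
inch.py
pics
rig.py
scene [[-0.404, 0.735, -0.544, 1.496], [0.915, 0.33, -0.233, 0.349], [0.009, -0.592, -0.806, 1.441], [0.0, 0.0, 0.0, 1.0]]
side [[-0.954, -0.172, 0.245, 0.179], [-0.3, 0.558, -0.774, 1.11], [-0.004, -0.812, -0.584, 0.941], [0.0, 0.0, 0.0, 1.0]]
{'time': 0.1, 'q': array([71.2763237 , 26.83026598, -0.66368846, 91.87403635,  0.34351174,
       61.38742563, -3.22483534]), 'dq': array([-0.0702597 , -0.11070608, -0.06533262, -0.10561892,  0.01951127,
        0.04311647,  0.03020434]), 'tau': array([ 4.66986330e-04, -5.21642840e+01, -1.25790181e-02, -2.44364011e+01,
       -5.67161932e-02,  1.41269705e-02,  6.69985957e-05]), 'position': array([ 0.18177834, -0.62352797,  0.21375501]), 'ee_rot': array([-1.79910490e+02,  6.79922948e-03,  1.62560672e+01]), 'wrist_force': array([-0.19371584,  0.0485756 ,  0.31216212]), 'torque': array([-0.05776189, -0.02326294,  0.04373619]), 'grasp_force': 0.0, 'grip_width': 0.09196857790631849} 0.0187
```

View pics/scene.png

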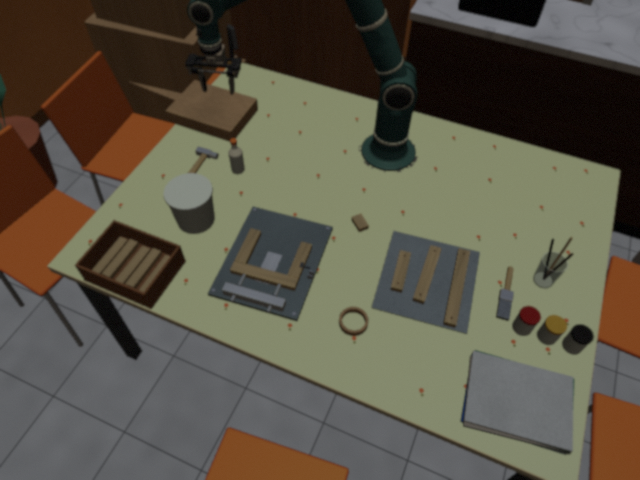

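View pics/side.png

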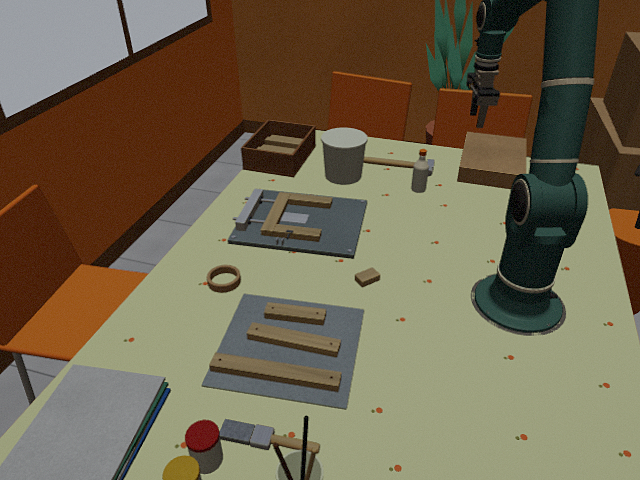

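The scene view shows the middle bar at about (427,273), between the short one (400,270) and the long one (457,287). The frame's U is at about (272,258) and opens toward the robot, with the gauge near (310,268). The side view agrees: bar at (294,339), frame at (295,215).

Run:
```python
from h import *
for n in("scene","side"):
    c=np.load(f"{n}.npy",allow_pickle=True).item()
    hsv=cv2.cvtColor(c["color"],cv2.COLOR_RGB2HSV)
    m=cv2.inRange(hsv,(8,70,50),(25,255,255))
    k=cv2.connectedComponentsWithStats(m)
    for s in range(1,k[0]):
        a=k[2][s]
        if 120<a[4]<4000:
            cn=max(cv2.findContours((k[1]==s).astype(np.uint8),0,1)[0],key=len)[:,0]
            P=np.array([plane(c,p,.02)[:2] for p in cn],np.float32)
            if not(0.2<P[:,0].mean()<0.9): continue
            (x,y),(w,h),ang=cv2.minAreaRect(P)
            B=cv2.boxPoints(((x,y),(w,h),ang)); e=B[1]-B[0] if np.linalg.norm(B[1]-B[0])>np.linalg.norm(B[2]-B[1]) else B[2]-B[1]
            print(n,a.tolist(),np.round([x,y,w,h],3),np.degrees(np.arctan2(e[1],e[0])).round(1))
c=ctrl.capture("wrist");print(c["tool_from_camera"],c["intrinsics"],c["k1"])
```

```text
scene [189, 154, 19, 19, 128] [ 0.379 -0.627  0.1    0.03 ] 5.3
scene [352, 214, 16, 17, 172] [0.396 0.033 0.067 0.04 ] 47.4
scene [75, 220, 106, 75, 3049] [ 0.844 -0.623  0.218  0.301] -89.7
scene [231, 229, 80, 60, 1538] [ 0.656 -0.178  0.186  0.221] -83.8
scene [414, 246, 26, 56, 590] [0.502 0.308 0.222 0.034] 2.2
scene [444, 249, 25, 77, 867] [0.51  0.409 0.294 0.035] 6.0
scene [392, 251, 18, 40, 395] [0.527 0.227 0.152 0.033] 7.9
scene [597, 256, 43, 102, 3411] [0.357 0.89  0.357 0.12 ] 3.8
scene [505, 267, 8, 22, 124] [0.412 0.555 0.087 0.018] 4.4
scene [339, 307, 29, 34, 357] [0.762 0.155 0.097 0.091] 65.2
scene [545, 315, 24, 21, 376] [0.523 0.721 0.063 0.076] -3.1
scene [589, 392, 51, 88, 3957] [0.81  0.918 0.245 0.125] 3.9
side [447, 0, 10, 48, 213] [ 0.46  -2.711  0.053  1.208] -83.3
side [459, 0, 24, 79, 481] [ 0.32  -2.481  0.117  1.768] -87.4
side [363, 156, 52, 12, 297] [ 0.463 -0.617  0.188  0.053] 2.8
side [261, 192, 71, 50, 1550] [ 0.666 -0.189  0.185  0.255] -83.9
side [202, 265, 39, 28, 526] [0.753 0.159 0.097 0.111] -82.6
side [355, 268, 25, 19, 305] [0.386 0.04  0.072 0.053] 48.4
side [264, 303, 62, 22, 958] [0.526 0.229 0.151 0.056] 7.7
side [247, 323, 94, 34, 1603] [0.501 0.31  0.222 0.054] 2.2
side [209, 353, 132, 39, 2431] [0.508 0.411 0.293 0.052] 6.0
side [270, 431, 33, 19, 371] [0.423 0.557 0.065 0.036] 7.1
side [305, 441, 15, 39, 240] [0.363 0.583 0.025 0.076] -73.2
side [162, 455, 39, 25, 760] [0.588 0.667 0.068 0.047] 16.9
[[ 1.04415918e-03 -9.69139152e-01 -2.46512098e-01  6.99378134e-02]
 [ 9.99999377e-01  1.10891954e-03 -1.23883617e-04 -3.49623734e-05]
 [ 3.93422545e-04 -2.46511816e-01  9.69139706e-01 -1.70907702e-01]
 [ 0.00000000e+00  0.00000000e+00  0.00000000e+00  1.00000000e+00]] [[381.96293753   0.         322.00145909]
 [  0.         381.96293753 240.67747711]
 [  0.           0.           1.        ]] -0.039948832706654176
```

```bash
python3 inch.py '[[0,0,10.2,0,0,-0.03,0.092],[0,0,0,0.037,-0.035,-0.01,0.092],[0,0,0,0.037,-0.035,-0.01,0.092],[0,0,0,0.037,-0.035,-0.01,0.092],[0,0,0,0.037,-0.035,-0.01,0.092],[0,0,0,0.037,-0.035,-0.01,0.092],[0,0,0,0.037,-0.035,-0.01,0.092],[0,0,0,0.037,-0.035,-0.01,0.092],[0,0,0,0.037,-0.035,-0.01,0.092],[0,0,0,0.037,-0.035,-0.01,0.092],[0,0,0,0.037,-0.035,-0.01,0.092],[0,0,0,0.037,-0.035,-0.01,0.092],[0,0,0,0.037,-0.035,-0.01,0.092],[0,0,0,0,0,0,0.092],[0,0,0,0,0,0,0.092]]'
cat >> h.py <<'E'
from scipy.spatial.transform import Rotation as Ro
def wrist(name):
    o=ctrl.get_obs(); c=ctrl.capture("wrist"); T=np.eye(4); T[:3,:3]=Ro.from_euler("xyz",o["ee_rot"],degrees=True).as_matrix(); T[:3,3]=o["position"]
    c["T"]=T@np.array(c["tool_from_camera"]); np.save(name+".npy",c,allow_pickle=True); cv2.imwrite(f"pics/{name}.png",c["color"][:,:,::-1]); return c
E
python3 -c "
from h import *
wrist('w1')"
```

```text
time: 2.02
position: [0.5787, -0.1601, 0.364]
ee_rot: [180.0, 0.1, 6.0]
wrist_force: [0.2, -1.1, -0.6]
grip_width: 0.0916
grasp_force: 0.0
```

View pics/w1.png

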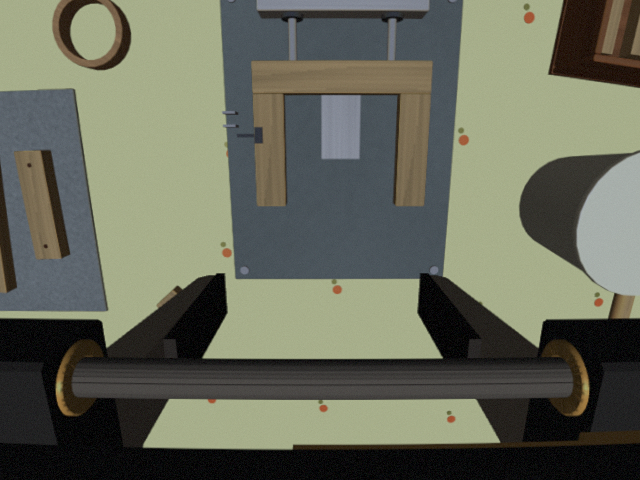

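The wrist view shows the frame's U. Its end faces lie on row ~206, with columns 256–286 and 396–425. The pointer is at (245,135), beyond the near side of the gauge marks at (230,112) and (230,126). The plate's near edge is on row ~278.

Run:
```python
from h import *
c=np.load("w1.npy",allow_pickle=True).item()
hsv=cv2.cvtColor(c["color"],cv2.COLOR_RGB2HSV)
m=cv2.inRange(hsv,(8,60,50),(25,255,255))
def line(pts,z):
    P=np.array([plane(c,p,z)[:2] for p in pts],np.float32); vx,vy,x,y=cv2.fitLine(P,cv2.DIST_HUBER,0,.01,.01).ravel()
    return np.array([x,y]),np.degrees(np.arctan2(vy,vx))
L=[];R=[]
for v in range(100,196,4):
    xs=np.flatnonzero(m[v,245:440])+245; L.append((xs[0],v)); R.append((xs[-1]+1,v))
L=[p for p in L if abs(p[0]-255)<6]
for n,p in(("L",L),("R",R)): print(n,len(p),line(p,.038))
E1=[(u,np.flatnonzero(m[150:240,u]).max()+151) for u in list(range(260,283,2))+list(range(400,422,2))]
print(E1[::4]); print("mouth top/bottom",line(E1,.038),line(E1,.016))
print([hsv[v,270].tolist() for v in range(196,212)])
# plate near edge
for u in(250,340,430):
    g=c["color"][255:300,u].sum(1).astype(int); e=np.argmax(np.diff(g))+256; print(u,e,plane(c,(u,e),.016)[:2],plane(c,(u,e),0)[:2])
for p in((256,206),(425,206)):print(plane(c,p,.038))
print("ptr/marks",[plane(c,p,.03)[:2].round(4) for p in((240,135),(238,127),(238,113))])
```

```text
L 20 (array([ 0.630067  , -0.06895788], dtype=float32), np.float32(6.2979546))
R 24 (array([ 0.6590583 , -0.28617215], dtype=float32), np.float32(6.2892103))
[(260, np.int64(206)), (268, np.int64(206)), (276, np.int64(206)), (400, np.int64(206)), (408, np.int64(206)), (416, np.int64(206))]
mouth top/bottom (array([ 0.5709632, -0.181264 ], dtype=float32), np.float32(-83.883316)) (array([ 0.56753325, -0.18253867], dtype=float32), np.float32(-83.88333))
[[21, 84, 109], [19, 86, 107], [18, 80, 112], [18, 84, 109], [19, 83, 111], [21, 83, 110], [21, 81, 110], [19, 83, 111], [19, 88, 110], [21, 84, 112], [60, 3, 86], [100, 43, 88], [100, 42, 91], [103, 46, 88], [102, 49, 89], [101, 39, 91]]
250 279 [ 0.44869519 -0.06941467] [ 0.44253554 -0.06685279]
340 279 [ 0.4625485  -0.19838119] [ 0.45681611 -0.19979683]
430 268 [ 0.49267042 -0.32475638] [ 0.48786703 -0.33006963]
[ 0.55957661 -0.0747423   0.038     ]
[ 0.58326325 -0.29576865  0.038     ]
ptr/marks [array([ 0.6477, -0.047 ]), array([ 0.6573, -0.0439]), array([ 0.6744, -0.0429])]
```

```bash
python3 inch.py '[[0,0,3.8,0,-0.02,0,0.092],[0,0,0,-0.0068,-0.05,0.007,0.092],[0,0,0,-0.0068,-0.05,0.007,0.092],[0,0,0,-0.0068,-0.05,0.007,0.092],[0,0,0,-0.0068,-0.05,0.007,0.092],[0,0,0,-0.0068,-0.05,0.007,0.092],[0,0,0,-0.0068,-0.05,0.007,0.092],[0,0,0,-0.0068,-0.05,0.007,0.092],[0,0,0,-0.0068,-0.05,0.007,0.092],[0,0,0,-0.0068,-0.05,0.007,0.092],[0,0,0,0,0,0,0.092],[0,0,0,0,0,0,0.092]]'
python3 - <<'E'
from h import *
c=wrist('w2')
hsv=cv2.cvtColor(c["color"],cv2.COLOR_RGB2HSV)
m=cv2.inRange(hsv,(8,60,50),(25,255,255))
k=cv2.connectedComponentsWithStats(m)
for s in range(1,k[0]):
    if k[2][s][4]>1000:
        cn=max(cv2.findContours((k[1]==s).astype(np.uint8),0,1)[0],key=len)[:,0]
        P=np.array([plane(c,p,.028)[:2] for p in cn],np.float32)
        print(k[2][s].tolist(),cv2.minAreaRect(P))
E
```

```text
time: 3.58
position: [0.499, 0.3056, 0.3013]
ee_rot: [179.9, -0.0, 2.1]
wrist_force: [0.5, 0.8, 0.4]
grip_width: 0.0921
grasp_force: 0.0
[202, 60, 62, 249, 8093] ((0.5087598562240601, 0.4083944857120514), (0.2890506684780121, 0.03878529369831085), 6.085213661193848)
[303, 104, 34, 187, 5958] ((0.5021423101425171, 0.30809110403060913), (0.21913926303386688, 0.03740186616778374), 2.321617841720581)
[370, 116, 40, 131, 4335] ((0.5271728038787842, 0.22753317654132843), (0.1491214632987976, 0.03916097432374954), 7.64095401763916)
[110, 231, 27, 72, 1158] ((0.41284382343292236, 0.5471547245979309), (0.09240056574344635, 0.02164122648537159), 3.773099184036255)
[502, 268, 55, 53, 1464] ((0.39597395062446594, 0.03925744444131851), (0.07047459483146667, 0.0372181162238121), 49.231353759765625)
```

View pics/w2.png

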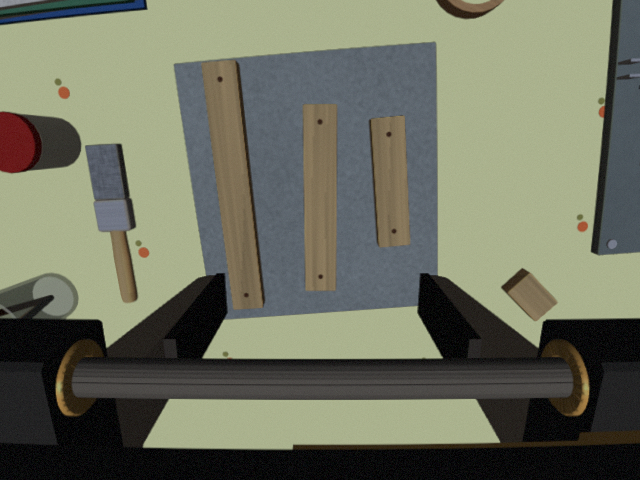

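The view shows the 220 mm bar at columns 303–337 and rows 104–290. It is centred between the fingers, with the short bar close on its right, so I'll go in with the fingers opened only to 62 mm.

```bash
python3 inch.py '[[0,0,-0.2,0.0032,-0.0024,0.03,0.062],[0,0,0,0,0,0.055,0.062],[0,0,0,0,0,0.055,0.062],[0,0,0,0,0,0.055,0.062],[0,0,0,0,0,0.05,0.062],[0,0,0,0,0,0.025,0.062],[0,0,0,0,0,0.01,0.062],[0,0,0,0,0,0,0.062],[0,0,0,0,0,0,0.062]]'
```

```text
time: 4.75
position: [0.5025, 0.3103, 0.0231]
ee_rot: [-179.9, -0.1, 2.4]
wrist_force: [-0.6, 0.7, -0.1]
grip_width: 0.0619
grasp_force: 0.0
```

```bash
python3 inch.py '[[0,0,0,0,0.001,0.009,0.062],[0,0,0,0,0,0.0045,0.062],[0,0,0,0,0,0,0.062],[0,0,0,0,0,0,0.062]]'
```

```text
time: 5.25
position: [0.5013, 0.3093, 0.0081]
ee_rot: [-180.0, -0.0, 2.5]
wrist_force: [0.2, 0.4, -0.7]
grip_width: 0.0619
grasp_force: 0.0
```

```bash
python3 inch.py '[[0,0,0,0,0,-0.001,0.03],[0,0,0,0,0,0,0.03],[0,0,0,0,0,0,0.03],[0,0,0,0,0,0,0.03],[0,0,0,0,0,0,0.03],[0,0,0,0,0,0,0.03],[0,0,0,0,0,0,0.03]]'
```

```text
time: 6.12
position: [0.5014, 0.309, 0.0092]
ee_rot: [180.0, -0.0, 2.4]
wrist_force: [-0.4, -3.0, 4.3]
grip_width: 0.0375
grasp_force: 30.0
```

```bash
python3 inch.py '[[0,0,0,0,0,-0.03,0.03],[0,0,0,0,0,-0.05,0.03],[0,0,-10.5,0,0,-0.04,0.03],[0,0,-10.5,0,0,0,0.03],[0,0,-10.5,0,0,0,0.03],[0,0,-10.5,0,0,0,0.03],[0,0,-10.5,0,0,0,0.03],[0,0,-10.5,0,0,0,0.03],[0,0,-10.5,0,0,0,0.03],[0,0,-10.5,0,0,0,0.03],[0,0,-9.8,0,0,0,0.03],[0,0,0,0,0,0,0.03],[0,0,0,0,0,0,0.03]]'
```

```text
time: 7.75
position: [0.5012, 0.3091, 0.1287]
ee_rot: [-180.0, -0.0, 96.1]
wrist_force: [0.7, 0.4, -1.2]
grip_width: 0.038
grasp_force: 30.0
```

```bash
python3 inch.py '[[0,0,0,-0.03,-0.0022,0,0.03],[0,0,0,-0.0469,-0.0035,0,0.03],[0,0,0,-0.0469,-0.0035,0,0.03],[0,0,0,-0.0469,-0.0035,0,0.03],[0,0,0,-0.0469,-0.0035,0,0.03],[0,0,0,-0.0469,-0.0035,0,0.03],[0,0,0,-0.0469,-0.0035,0,0.03],[0,0,0,-0.0469,-0.0035,0,0.03],[0,0,0,-0.0469,-0.0035,0,0.03],[0,0,0,-0.0469,-0.0035,0,0.03],[0,0,0,-0.0469,-0.0035,0,0.03],[0,0,0,0,0,0.02,0.03],[0,0,0,0,0,0.03,0.03],[0,0,0,0,0,0,0.03],[0,0,0,0,0,0,0.03]]'
python3 - <<'E'
from h import *
c=wrist('w3')
s=ctrl.capture("scene");np.save("s3.npy",s,allow_pickle=True)
a=cv2.resize(s["color"][170:330,180:380],(800,640))[:600]
cv2.imwrite("pics/s3.png",a[:,:,::-1])
E
```

```text
time: 9.62
position: [0.5194, -0.1899, 0.0797]
ee_rot: [180.0, -0.0, 96.3]
wrist_force: [0.6, 0.4, -0.7]
grip_width: 0.0379
grasp_force: 30.0
```

View pics/w3.png

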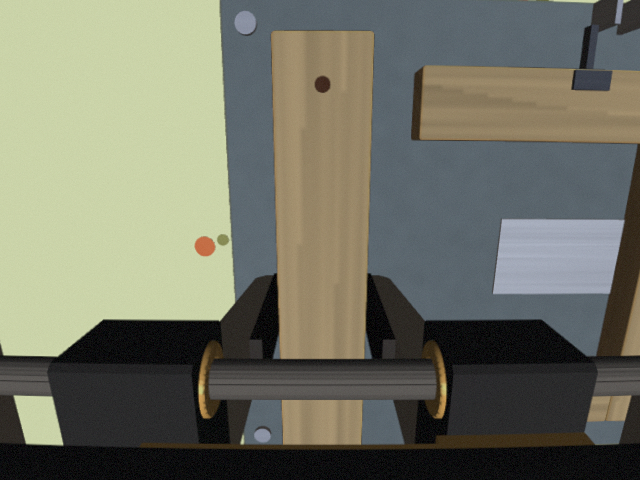

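View pics/s3.png

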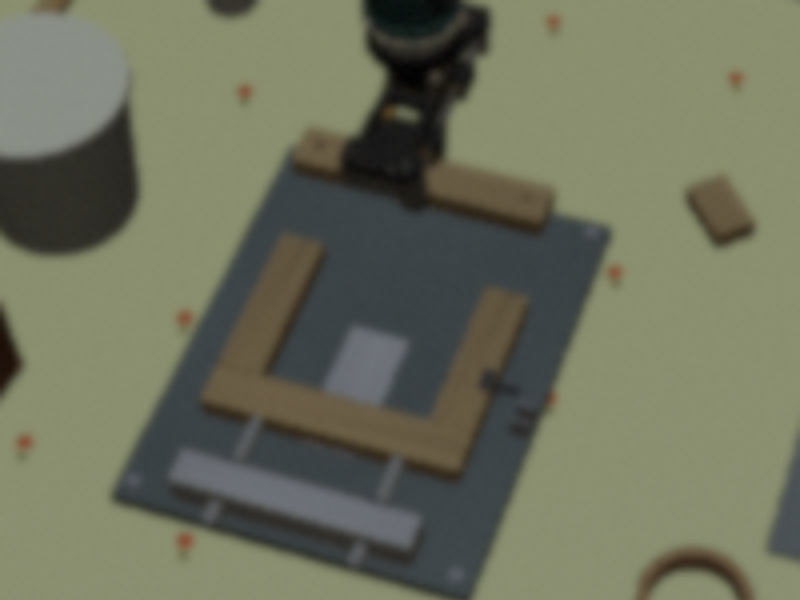

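The wrist view shows the bar held square. Its +y end is at row ~31 (columns 272–373), and the frame side's outer edge runs along row ~67 from its end at column ~424. The scene crop shows the bar above the base, in front of the U and parallel to its mouth.

```bash
cat > rel.py <<'E'
from h import *
import sys
def meas(c,zt,rows,cols,fr,mo):
    hsv=cv2.cvtColor(c["color"],cv2.COLOR_RGB2HSV); m=cv2.inRange(hsv,(8,55,60),(28,255,255))
    return m
E
python3 - <<'E'
from h import *
c=np.load("w3.npy",allow_pickle=True).item()
hsv=cv2.cvtColor(c["color"],cv2.COLOR_RGB2HSV); m=cv2.inRange(hsv,(8,50,60),(27,255,255))
m=cv2.medianBlur(m,5)
a=np.radians(6.2); ex=np.array([np.cos(a),np.sin(a)]); ey=np.array([-ex[1],ex[0]])
def line(pts,z):
    P=np.array([plane(c,p,z)[:2] for p in pts],np.float32); vx,vy,x,y=cv2.fitLine(P,cv2.DIST_HUBER,0,.01,.01).ravel()
    q=np.array([x,y]); return np.round([q@ex,q@ey],4),np.degrees(np.arctan2(vy,vx)).round(2)
zb=.0797-.003+.022
first=lambda u,lo,hi:(u,np.flatnonzero(m[lo:hi,u]).min()+lo)
print("bar end",line([first(u,5,80) for u in range(280,366,5)],zb))
print("barL",line([(np.flatnonzero(m[v,250:330]).min()+250,v) for v in range(60,270,6)],zb))
print("barR",line([(np.flatnonzero(m[v,330:395]).max()+331,v) for v in range(60,270,6)],zb))
print("frame side",line([first(u,40,100) for u in range(432,570,5)],.038))
print("frame side inner",line([(u,np.flatnonzero(m[100:180,u]).max()+101) for u in range(432,600,5)],.038))
print("mouth px rows", [(v,np.flatnonzero(m[v,395:470]).min()+395) for v in(80,100,120,135)])
g=cv2.cvtColor(c["color"],cv2.COLOR_RGB2GRAY); print(g[100,405:432].tolist())
p=ctrl.get_obs()["position"];print("tcp",p[:2]@ex,p[:2]@ey)
# scene: bar ends
s=np.load("s3.npy",allow_pickle=True).item()
E
```

```text
bar end (array([ 0.4961, -0.1353]), np.float32(5.63))
barL (array([ 0.4779, -0.1789]), np.float32(-83.71))
barR (array([ 0.5157, -0.1784]), np.float32(-83.65))
frame side (array([ 0.5881, -0.1356]), np.float32(6.23))
frame side inner (array([ 0.5944, -0.1735]), np.float32(6.06))
mouth px rows [(80, np.int64(422)), (100, np.int64(421)), (120, np.int64(419)), (135, np.int64(419))]
[103, 98, 101, 104, 102, 98, 100, 93, 52, 44, 45, 43, 45, 44, 43, 48, 81, 117, 119, 122, 119, 122, 121, 125, 124, 123, 120]
tcp 0.496065888441225 -0.24551399804480525
```

```bash
python3 inch.py '[[0,0,0,0,0,0.03,0.03],[0,0,0,0,0,0.02,0.03],[0,0,0,0,0,0.008,0.03],[0,0,0,0,0,0.0015,0.03],[0,0,0,0,0,0,0.03],[0,0,0,0,0,0,0.03]]'
cat > rel.py <<'E'
from h import *
import sys
c=wrist(sys.argv[1]); o=ctrl.get_obs()
hsv=cv2.cvtColor(c["color"],cv2.COLOR_RGB2HSV); m=cv2.medianBlur(cv2.inRange(hsv,(8,50,60),(27,255,255)),5)
a=np.radians(6.2); ex=np.array([np.cos(a),np.sin(a)]); ey=np.array([-ex[1],ex[0]])
def line(n,pts,z=.038):
    P=np.array([plane(c,p,z)[:2] for p in pts],np.float32); vx,vy,x,y=cv2.fitLine(P,cv2.DIST_HUBER,0,.01,.01).ravel()
    q=np.array([x,y]); print(n,np.round([q@ex,q@ey],4),np.degrees(np.arctan2(vy,vx)).round(2))
first=lambda u:(u,np.flatnonzero(m[:140,u]).min())
e=int(sys.argv[2])  # mouth column
line("bar end",[first(u) for u in range(285,355,5)])
line("barR",[(np.flatnonzero(m[v,330:395]).max()+331,v) for v in range(85,260,6)])
line("frame side",[first(u) for u in range(e+10,e+110,5)])
print("pos",o["position"],o["position"][:2]@ex,o["ee_rot"],o["wrist_force"],o["torque"])
E
python3 rel.py w4 424
```

```text
time: 10.48
position: [0.5192, -0.1911, 0.0202]
ee_rot: [179.9, 0.0, 96.2]
wrist_force: [0.7, -0.2, -1.4]
grip_width: 0.0376
grasp_force: 30.0
bar end [ 0.4948 -0.1361] 5.97
barR [ 0.5156 -0.1837] -83.73Traceback (most recent call last):
  File "rel.py", line 13, in <module>
    line("frame side",[first(u) for u in range(e+10,e+110,5)])
                       ~~~~~^^^
  File "rel.py", line 9, in <lambda>
    first=lambda u:(u,np.flatnonzero(m[:140,u]).min())
                      ~~~~~~~~~~~~~~~~~~~~~~~~~~~~~^^
    return umr_minimum(a, axis, None, out, keepdims, initial, where)
ValueError: zero-size array to reduction operation minimum which has no identity
```

View pics/w4.png

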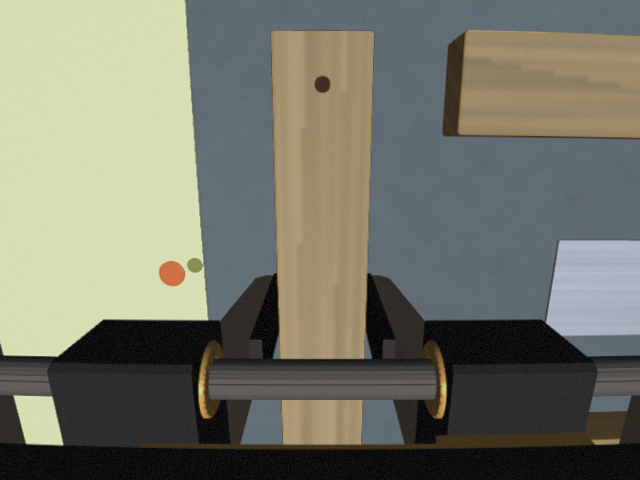

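The bar end is at row 31 and the frame side's outer edge is at row ~31 (mouth edge at column ~464), so they are almost exactly flush. I'll run the relation with the right column.

```bash
python3 rel.py w5 464
python3 - <<'E'
from h import *
c=np.load("w5.npy",allow_pickle=True).item();g=cv2.cvtColor(c["color"],cv2.COLOR_RGB2GRAY).astype(int)
E=[(455+np.argmax(np.diff(g[v,455:475])),v) for v in range(45,125,8)]
P=np.array([plane(c,p,.038)[:2] for p in E]);a=np.radians(6.2);print(E,(P@[np.cos(a),np.sin(a)]).round(4),(P@[-np.sin(a),np.cos(a)]).round(4))
E
```

```text
bar end [ 0.4947 -0.1361] 5.86
barR [ 0.5155 -0.1837] -83.73
frame side [ 0.5688 -0.1355] 5.95
pos [ 0.51904561 -0.19109603  0.02005394] 0.4953714497955517 [1.79960344e+02 2.98313577e-02 9.62522367e+01] [ 0.28787064  0.21495176 -1.33601419] [-0.05788567 -0.12991828  0.02848995]
[(np.int64(464), 45), (np.int64(463), 53), (np.int64(462), 61), (np.int64(462), 69), (np.int64(461), 77), (np.int64(461), 85), (np.int64(460), 93), (np.int64(459), 101), (np.int64(459), 109), (np.int64(458), 117)] [0.5489 0.5488 0.5486 0.5488 0.5487 0.5489 0.5487 0.5486 0.5488 0.5487] [-0.1407 -0.1434 -0.1462 -0.1491 -0.1519 -0.1548 -0.1576 -0.1606 -0.1635
 -0.1664]
```

```bash
python3 inch.py '[[0,0,0,0.0005,0,0.0008,0.03],[0,0,0,0,0.01,0,0.03],[0,0,0,0,0.01,0,0.03],[0,0,0,0,0.006,0,0.03],[0,0,0,0,0.003,0,0.03],[0,0,0,0,0,0,0.03],[0,0,0,0,0,0,0.03]]'; python3 rel.py w6 400
```

```text
time: 11.45
position: [0.5464, -0.1877, 0.0192]
ee_rot: [-179.8, 0.1, 96.2]
wrist_force: [-7.0, -0.7, 10.0]
grip_width: 0.0376
grasp_force: 30.0
bar end [ 0.5214 -0.1358] 6.19
barR [ 0.5455 -0.1909] 86.2
frame side [ 0.5717 -0.1356] 6.28
pos [ 0.5463624  -0.18762757  0.01918733] 0.5229030536738691 [-1.79824309e+02  5.20089506e-02  9.62384759e+01] [-5.87513707 -0.75415366  9.84787354] [-0.16394005  1.36612594 -0.00252644]
```

```bash
python3 inch.py '[[0,0,0,0,0.001,-0.0005,0.03],[0,0,0,0,0.003,0,0.03],[0,0,0,0,0.003,0,0.03],[0,0,0,0,0.003,0,0.03],[0,0,0,0,0.003,0,0.03],[0,0,0,0,0.003,0,0.03],[0,0,0,0,0,0,0.03],[0,0,0,0,0,0,0.03]]'
python3 - <<'E'
from h import *
c=wrist("w7"); o=ctrl.get_obs(); print(o["position"],o["position"][:2]@[np.cos(np.radians(6.2)),np.sin(np.radians(6.2))],o["ee_rot"],o["wrist_force"],o["torque"])
E
```

```text
time: 12.5
position: [0.5614, -0.1858, 0.0192]
ee_rot: [-179.7, 0.0, 96.2]
wrist_force: [-8.1, -0.1, 8.8]
grip_width: 0.0378
grasp_force: 30.0
[ 0.56133761 -0.18577711  0.01921769] 0.5379905200258702 [-1.79714543e+02  2.19643974e-02  9.62226002e+01] [-9.12165955  0.39702156  8.84151242] [-0.09526342  1.78619931 -0.04173211]
```

View pics/w7.png

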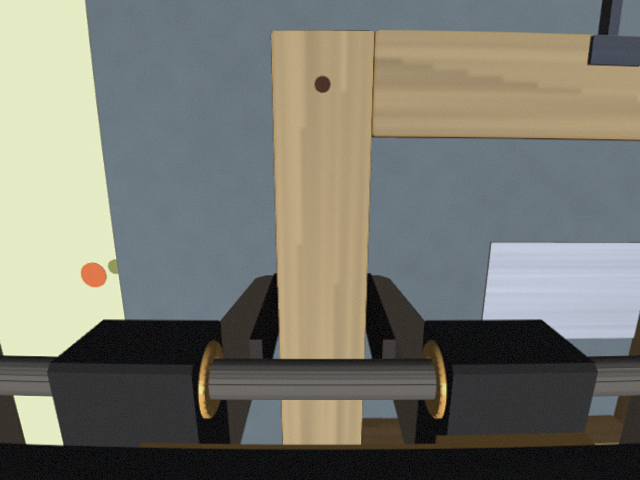

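The picture shows the bar touching the frame's end face at column ~373. Their outer edges are flush at row ~31. Travel is about 9 mm, so I'll push another ~11 mm.

```bash
python3 inch.py '[[0,0,0,0,0.002,-0.0006,0.03],[0,0,0,0,0.003,0,0.03],[0,0,0,0,0.003,0,0.03],[0,0,0,0,0.002,0,0.03],[0,0,0,0,0.0013,0,0.03],[0,0,0,0,0,0,0.03],[0,0,0,0,0,0,0.03],[0,0,0,0,0,0,0.03]]'
python3 - <<'E'
from h import *
c=wrist("w8"); o=ctrl.get_obs(); print(o["position"],o["position"][:2]@[np.cos(np.radians(6.2)),np.sin(np.radians(6.2))],o["ee_rot"],o["wrist_force"],o["torque"])
a=[]
for n,(y,x,h,w) in{"scene":(205,220,90,120),"side":(175,220,90,120)}.items():
    s=ctrl.capture(n); a.append(cv2.resize(s["color"][y:y+h,x:x+w],(400,300),interpolation=cv2.INTER_CUBIC))
a.append(cv2.resize(c["color"],(400,300)));a.append(np.zeros_like(a[0]))
cv2.imwrite("pics/f8.png",np.vstack([np.hstack(a[:2]),np.hstack(a[2:])])[:,:,::-1])
E
```

```text
time: 13.55
position: [0.5701, -0.1849, 0.0193]
ee_rot: [-179.4, 0.0, 96.2]
wrist_force: [-13.5, -0.0, 12.1]
grip_width: 0.038
grasp_force: 30.0
[ 0.57012703 -0.18486519  0.01933054] 0.5468270145461017 [-1.79420684e+02  2.63670637e-02  9.61993163e+01] [-12.72829145  -0.85693196  11.46036379] [-0.12540201  2.96762576 -0.05056836]
```

View pics/f8.png

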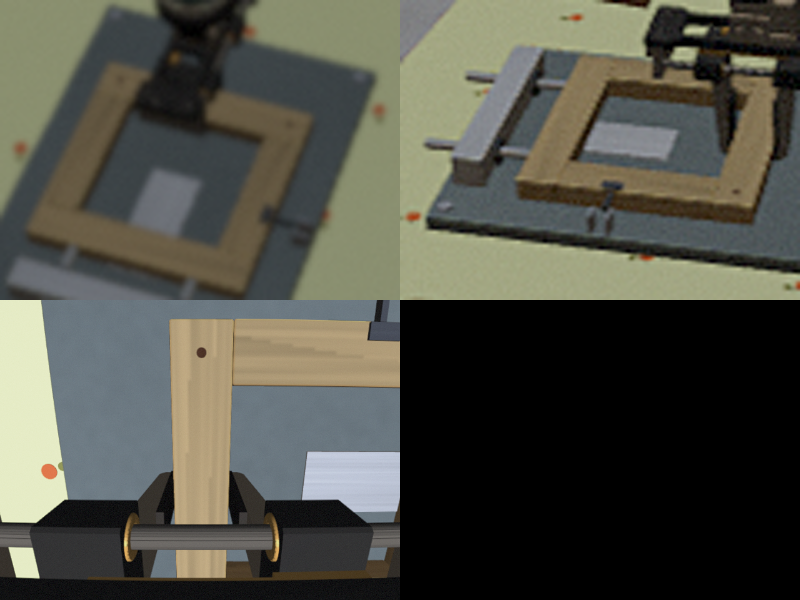

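The side view shows the pointer between the two marks (around (605,200) in the crop). The bar is on both faces and flush at the wrist view's outer edge. Pushing has leaned the tool by about 0.6°, so I'll trim that out to keep the bar flat, then hold.

```bash
python3 inch.py '[[-0.3,0,0,0,0.0005,0,0.03],[-0.3,0,0,0,0.0005,0,0.03],[0,0,0,0,0,0,0.03],[0,0,0,0,0,0,0.03],[0,0,0,0,0,0,0.03],[0,0,0,0,0,0,0.03]]'
python3 - <<'E'
from h import *
o=ctrl.get_obs(); print(o["position"],o["position"][:2]@[np.cos(np.radians(6.2)),np.sin(np.radians(6.2))],o["ee_rot"],o["wrist_force"],o["torque"])
E
```

```text
time: 14.45
position: [0.5702, -0.1848, 0.0192]
ee_rot: [-179.9, 0.0, 96.2]
wrist_force: [-16.4, -0.6, 13.0]
grip_width: 0.0379
grasp_force: 30.0
[ 0.57023348 -0.18483724  0.01916475] 0.5469358634640779 [-1.79911493e+02  2.91183672e-02  9.61937708e+01] [-16.3874377   -0.57702492  13.0077532 ] [-0.16068784  3.44736606 -0.01912092]
```

```bash
python3 inch.py '[[0,0,0,0,0,0,0.03],[0,0,0,0,0,0,0.03],[0,0,0,0,0,0,0.03],[0,0,0,0,0,0,0.03],[0,0,0,0,0,0,0.03],[0,0,0,0,0,0,0.03],[0,0,0,0,0,0,0.03],[0,0,0,0,0,0,0.03],[0,0,0,0,0,0,0.03],[0,0,0,0,0,0,0.03],[0,0,0,0,0,0,0.03],[0,0,0,0,0,0,0.03],[0,0,0,0,0,0,0.03],[0,0,0,0,0,0,0.03],[0,0,0,0,0,0,0.03],[0,0,0,0,0,0,0.03],[0,0,0,0,0,0,0.03],[0,0,0,0,0,0,0.03],[0,0,0,0,0,0,0.03],[0,0,0,0,0,0,0.03]]'
python3 inch.py '[[0,0,0,0,0,0,0.03],[0,0,0,0,0,0,0.03],[0,0,0,0,0,0,0.03],[0,0,0,0,0,0,0.03],[0,0,0,0,0,0,0.03],[0,0,0,0,0,0,0.03],[0,0,0,0,0,0,0.03],[0,0,0,0,0,0,0.03],[0,0,0,0,0,0,0.03],[0,0,0,0,0,0,0.03],[0,0,0,0,0,0,0.03],[0,0,0,0,0,0,0.03],[0,0,0,0,0,0,0.03],[0,0,0,0,0,0,0.03],[0,0,0,0,0,0,0.03],[0,0,0,0,0,0,0.03]]'
python3 - <<'E'
from h import *
c=wrist("w9"); s=ctrl.capture("side")
a=[cv2.resize(s["color"][175:265,220:340],(400,300),interpolation=cv2.INTER_CUBIC),cv2.resize(c["color"][:150,240:440],(400,300))]
cv2.imwrite("pics/f9.png",np.hstack(a)[:,:,::-1])
E
```

```text
time: 16.95
position: [0.5702, -0.1848, 0.0192]
ee_rot: [-179.9, 0.0, 96.2]
wrist_force: [-16.2, -1.2, 13.1]
grip_width: 0.0382
grasp_force: 30.0
time: 18.95
position: [0.5702, -0.1848, 0.0192]
ee_rot: [-179.9, 0.0, 96.2]
wrist_force: [-16.3, 0.2, 13.3]
grip_width: 0.0378
grasp_force: 30.0
```

View pics/f9.png

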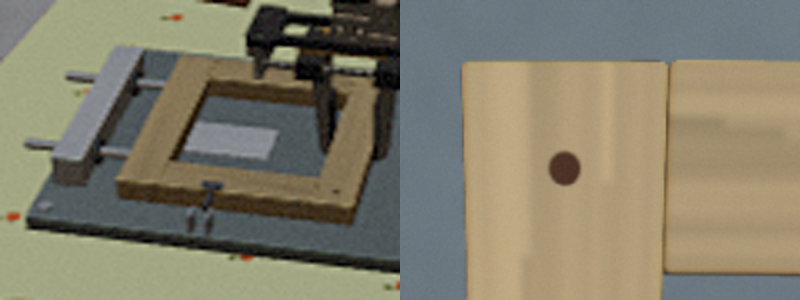

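The bar is tight on the end face and flush. As an independent check, I'll measure the frame's travel from the fixed cameras, before against now.

Run:
```python
from h import *
a=np.radians(6.2);ex=np.array([np.cos(a),np.sin(a)]);ey=np.array([-ex[1],ex[0]])
for n in("scene","side"):
    c=np.load(f"{n}.npy",allow_pickle=True).item(); d=ctrl.capture(n)
    r=[]
    for im in(c,d):
        hsv=cv2.cvtColor(im["color"],cv2.COLOR_RGB2HSV); m=cv2.inRange(hsv,(8,60,40),(27,255,255)); e=[]
        for y in np.arange(-.33,-.16,.006):   # along jig x over the back bar, far top edge
            xs=np.arange(.66,.80,.0005)
            col=np.array([cv2.getRectSubPix(m,(1,1),tuple(map(float,proj(c,[*(x*ex+y*ey),.038]))))[0,0] for x in xs])
            w=np.flatnonzero(col>127)
            if len(w): e.append(xs[w.max()])
        r.append(np.median(e))
    print(n,r,r[1]-r[0])
```

```text
scene [np.float64(0.7349999999999918), np.float64(0.7524999999999898)] 0.017499999999998073
side [np.float64(0.7769999999999871), np.float64(0.7724999999999876)] -0.004499999999999504
```

```bash
python3 -c "
from rig import ctrl
print(ctrl.job_done())"
```

```text
the job is handed in; nothing more can be done
None
```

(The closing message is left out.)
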